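# Clamp the glued plaque

## Task

With the fingertips, push the freshly glued plaque along its channel in the jig until it rests against the stop, then push the lever of the toggle clamp over its dead point so that it snaps into lock and the pad presses on the plaque. Only push: do not lift or tip the plaque, leave everything else where it stands, and finish clear of it all.

Things in the scene. Friction and masses are not known exactly. Their poses are not given: they have to be found in the camera images.
- jig: The gluing jig: a wooden board 250 (x) x 270 (y) x 18 mm screwed to the table; origin at the centre of its underside, turned about z only (up to 0.4 rad). A guide channel runs along its x on the +y half; a steel toggle clamp stands beside the channel's +x end, on its -y side. The clamp is screwed down at x = +50 mm.
- stop (a point): Centre of the face of the channel's stop block (10 mm high), on the board's top. The channel runs from here 212 mm towards the jig's -x, where it is open: two aluminium rails 10 mm wide, 9 mm high above the board, inner faces 63 mm apart, centred on the jig's y = +35 mm.
- nest (a point): The point on the board's top face (18 mm above the table) where the plaque's origin lies when the plaque is against the stop; its axes are the jig's axes, so the stop lies towards +x.
- plaque: The glued plaque: two layers of wood with small beads along two edges, 100 (x) x 60 (y) x 12 mm, 60 g, loose, lying flat in the channel 30 to 60 mm short of the stop, its x along the jig's x. Origin at the centre of its underside. The middle of its top face is bare.
- clamp_lever (a joint): Lever angle (rad): 0 = open (leans 35 degrees towards the jig's -y), grows as pushed towards +y (to the channel), 0.61 = upright, 1.13 = locked (leans 30 degrees to +y). Over-centre spring: resists with 0.45 N m at first, falling to none at the dead point, about 0.75, then throws the lever on to 1.13 by itself; let go before that, it springs back to 0. It brings the clamp's arm down.
- lever_tip (a point): Rounded free end of the lever, a straight bar with a black grip 16 mm thick (11 mm steel below it), 100 mm from the pivot. It pushes most easily near this end.
- pivot (a point): Pivot of the lever: on the jig 63 mm above the table, at x = +50, y = -55 mm of the jig. The pivot's axis is the jig's x; point axes are the jig's axes.
- clamp_pad: Under the end of the clamp's 60 mm arm, which stands straight up while open, between lever and channel (top about 115 mm above the table). Round rubber pad, 20 mm across, sprung, origin at the centre of its pressing face. When the lever locks, it comes down over the nest from the clamp's side and presses the middle of the plaque with about 3 N.
- glue_gun: Bystander: orange hot-glue gun lying on its side, about 155 x 130 x 36 mm, beside the jig. Origin on the table, under the middle of its length.
- bead_jar: Bystander: lidded bead jar, 52 mm across, 65 mm tall. Origin at the centre of its underside.
- glue_bottle: Bystander: white glue bottle, 44 mm across, 125 mm tall. Origin at the centre of its underside.
- bead_cup: Bystander: small open white cup, 40 mm across, 32 mm tall, standing on the jig's board. Origin at the centre of its underside.
- spool: Bystander: small grey wire spool, 28 mm across, 38 mm tall, standing on the jig's board beside the channel. Origin at the centre of its underside.
- brooch: Bystander: finished round brooch, 48 mm across, 8 mm thick, lying on the table. Origin at the centre of its underside.
- brush: Bystander: paint brush, 170 mm long, lying on the table. Origin on the table, under the middle of its length.
Not all that is in view belongs to the job. Of the things like the plaque, leave any that is black; of the rest the larger one is meant.

How it is judged:
By the outcome, as a careful person would: the job done as asked, in the order asked, and still so for the second after the job is handed in, with the robot touching nothing.
It also fails if it takes over 48 s, if anything falls off the work surface, if the arm or the gripper's body presses on something with over 40 N, if the wrist force passes 120 N, or if a joint passes its speed limit or range.

## Robot

A 6-joint arm with a two-finger parallel gripper is mounted at the origin on the work surface. World frame = base frame: x ahead of the robot, y to its left, z up, the work surface at z = 0. Lengths are in m, angles in rad, forces in N, time in s.
With the tool pointing down it reaches from about 0.225 to 0.875 m from the base axis. Payload 3.4 kg.
Tool frame: the origin (TCP) lies at the very end of the fingers, on their centre line; the grasp point (between the pads) lies 19 mm behind it; z points along the fingers, y is the direction in which the jaws open and shut (so a half turn about z gives the same grasp; the last joint's range is limited). The gripper opens to 85 mm and grips with 20 to 120 N. Pads are 22 mm wide; open, the fingers measure 114 mm over their backs; the gripper's body (76 mm by 85 mm) begins 54 mm behind the grasp point. The pads swing forward as they close: fully open they stand 13 mm farther back than shut.
Start: joints at [-1.433, 0.276, 1.505, -0, 1.361, -0.121], TCP at [0.147, -0.556, 0.231] pointing down, gripper open.
Joint ranges: [-2.89, 2.89], [-0.75, 2.08], [0.22, 2.7], [-1.18, 4.32], [0.11, 2.71], [-2.7, 2.7]. Speed limits (rad/s): [2.57, 2.57, 3.14, 3.14, 3.14, 3.14].

## Interface

Orientations are given as a unit quaternion [w, x, y, z].
In Python, from rig import manip gives the robot as it stands. The module is installed in compiled form; this text tells all that it offers.
- The arm moves only by the tool carry_out, never from a script. Its argument "moves" is one flat list of numbers, 5 for each row, row after row: the opening in per cent of the stroke, from 0 (shut) to 100 (fully open), then the shift along the world's x, y, z in cm, then the turn about the world's z in rad. A call has exactly 10 rows; each row shifts and turns the commanded pose from where the row before left it; what a row does not reach is not made up. A row lasts 1/10 s, in which the tool goes at most 50 mm and 8.59 degrees, less where a joint would pass 70% of its speed; a pose out of reach is approached as far as the arm can. A call is refused whole if a number of a shift passes 5 or a number of a turn 0.15, either way. A call with a gripper value outside its range is refused whole. The fingers move at their own pace and stop on an object; "squeeze" is the grip in N (left out, the last holds). Time passes only in rows, so rows that do not move let the fingers close, or fill a call up. It gives the time, the measured TCP pose, the force and the opening at its end, in the units of the state.
- manip.get_state(): the state, without advancing time (a new reading comes with each control period).
- manip.get_image(name): name is "scene" or "top" or "wrist"; returns the picture (384x512x3 uint8, red, green, blue); there is no depth.
- manip.camera_info(name): a dict with "fov_y" (degrees; the focal length in pixels is half the picture's height over the tangent of half this angle, whatever the lens; pixels are square), "cx", "cy" (the principal point, pixels), "dist" ([k1, k2, p1, p2, k3] as OpenCV has them; the pictures are not rectified), "rvec" (rotation vector, rad) and "tvec" (3), from world to camera coordinates, as OpenCV has them; the wrist camera has in their place "hand_eye" (4x4, takes a point from camera to tool coordinates, whose origin is the TCP and whose axes are the flange's). Camera axes: x right, y down, z forward; pixel columns grow to the right and rows downward; lengths in m; the calibration is good to about 2 mm. A picture is of the moment at which its call begins: read the wrist's pose just before it. camera_info takes no time and is no camera call.
- manip.sign_off(): hands the job in, once; it reports no verdict.
The state is a dict: "clock": time; "qpos": joint angles; "qd": joint speeds; "effort": joint torques, N m; "position": TCP position; "ee_rot": TCP orientation; "contact_force": force on the tool from outside, world axes, zero at the start; "moment": the same for the moment, N m; "width": finger opening in m.
Only numpy, scipy, OpenCV 4.12 (cv2) and the standard library are available. Lean on these libraries where they do the work, as an engineer would, in place of code of your own. Each camera call takes 0.05 s, during which the arm holds its last target. There are 200 camera calls.

## Working session

There is one attempt and no reset: what is moved stays moved. The work goes in short steps, Python scripts to look and compute and a tool call to move; the robot and the scene stay as the last step left them, time stands still between calls to the robot, and variables do not carry over. Pictures are saved under pics/ and viewed, about 8 in all and at most 12, crops included, and the job is handed in when it is done.

Besides the shell and the picture viewer there is one more tool, called after "Call:" as name(argument=value, ...), one argument or row to a line, values as JSON. carry_out: Moves the arm, as the interface text tells. Its arguments: {"type":"object","properties":{"moves":{"type":"array","items":{"type":"number"}},"squeeze":{"type":"number"}},"required":["moves"]}

```bash
mkdir -p pics; python3 - <<'E'
from rig import manip
import cv2,numpy as np
s=manip.get_state();print(s)
for n in("scene","top"):
    im=manip.get_image(n);cv2.imwrite(f"pics/{n}0.png",im[:,:,::-1]);print(manip.camera_info(n))
a=cv2.imread("pics/scene0.png");b=cv2.imread("pics/top0.png")
E
```

```text
{'clock': 0.0, 'qpos': array([-1.43302636e+00,  2.76636208e-01,  1.50613171e+00, -1.28931800e-05,
        1.36068421e+00, -1.20978899e-01]), 'qd': array([ 1.04639034e-03,  4.44510029e-05, -1.69786675e-03,  1.69624672e-03,
        3.27079816e-04,  5.23815980e-04]), 'effort': array([-8.34748280e-04, -4.16774940e+01, -2.45802087e+01, -3.80504380e-04,
        1.11066023e-02, -7.91110324e-06]), 'position': array([ 0.14705622, -0.55534034,  0.23041677]), 'ee_rot': array([-9.29649740e-04,  9.91642192e-01,  1.29015113e-01, -1.41088730e-05]), 'contact_force': array([-0.33499368,  0.30984121, -0.45180336]), 'moment': array([-0.02175305, -0.0043992 , -0.02331531]), 'width': 0.08521709638827661}
{'fov_y': 57.8205557615132, 'cx': 261.76999671774075, 'cy': 191.46479428785295, 'dist': array([-0.00852936,  0.        ,  0.        ,  0.        ,  0.        ]), 'rvec': array([ 1.80115588,  1.56718754, -0.69782911]), 'tvec': array([-0.1318022 , -0.30897518,  1.36126483])}
{'fov_y': 50.74332425407956, 'cx': 260.0014345225231, 'cy': 194.2703103788823, 'dist': array([-0.14673702,  0.        ,  0.        ,  0.        ,  0.        ]), 'rvec': array([ 2.1467117 , -2.14712813,  0.18867156]), 'tvec': array([0.0019453 , 0.64861128, 0.92789344])}
```

View pics/scene0.png

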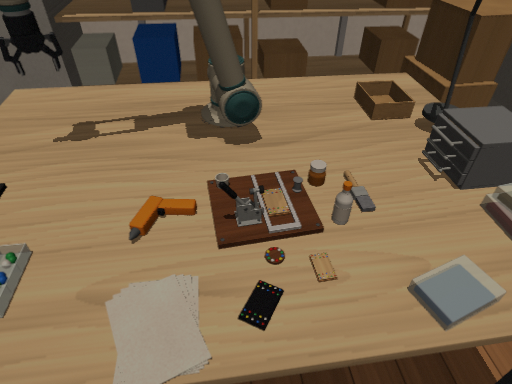

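View pics/top0.png

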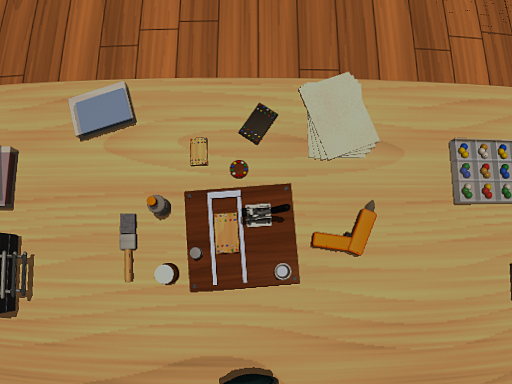

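The top view (up = +x, left = +y) shows the jig at (242,238) with the stop bar at the top, around (227,194). The clamp is at (265,214).

Things that could be taken for the plaque:
- **(228,232):** wooden, in the channel, and the larger of the wooden ones. I choose this one.
- **(199,151):** smaller wooden plaque on the table.
- **(259,123):** black, to be left alone.

Next is a close crop to check the choice.

```bash
python3 - <<'E'
import cv2
b=cv2.imread("pics/top0.png")[175:300,175:325]
cv2.imwrite("pics/crop1.png",cv2.resize(b,None,fx=5,fy=4.8,interpolation=cv2.INTER_CUBIC) if 0 else cv2.resize(b[:,:150],None,fx=4.8,fy=4.8,interpolation=cv2.INTER_CUBIC))
E
```

```text
(no output)
```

View pics/crop1.png

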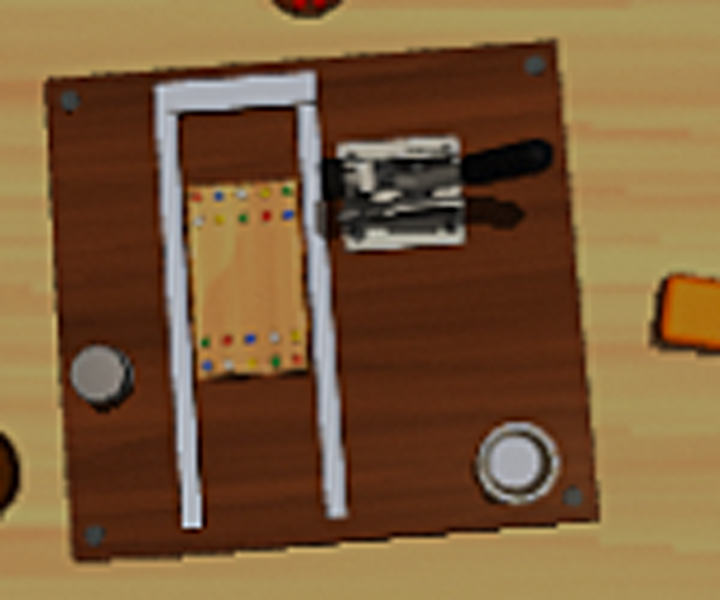

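The crop shows the plaque in the channel with corners (188,187), (295,178), (306,368) and (199,378). The board corners are (46,78), (556,40), (600,520) and (75,560), and the grip tip is at (543,152).

```bash
cat > h.py <<'E'
from rig import manip
import cv2,numpy as np
from scipy.spatial.transform import Rotation as R
def cam(n,st=None):
    c=manip.camera_info(n);f=192/np.tan(np.radians(c["fov_y"])/2)
    K=np.array([[f,0,c["cx"]],[0,f,c["cy"]],[0,0,1]])
    if "rvec" in c: Rm=cv2.Rodrigues(c["rvec"])[0];t=c["tvec"]
    else:
        T=np.eye(4);q=st["ee_rot"];T[:3,:3]=R.from_quat([*q[1:],q[0]]).as_matrix();T[:3,3]=st["position"]
        W=np.linalg.inv(T@c["hand_eye"]);Rm=W[:3,:3];t=W[:3,3]
    return K,c["dist"],Rm,np.array(t)
def ray(C,px,z):
    K,d,Rm,t=C
    u=cv2.undistortPoints(np.array(px,float).reshape(-1,1,2),K,d)[:,0]
    D=np.c_[u,np.ones(len(u))]@Rm;o=-Rm.T@t
    return o+D*((np.asarray(z)-o[2])/D[:,2])[:,None]
def proj(C,P): return cv2.projectPoints(np.array(P,float).reshape(-1,1,3),cv2.Rodrigues(C[2])[0],C[3],C[0],C[1])[0][:,0]
E
python3 - <<'E'
from h import *
np.set_printoptions(precision=4,suppress=True)
C=cam("top")
f=lambda p:np.array(p)/4.8+[175,175]-.4
b=ray(C,f([(46,78),(556,40),(600,520),(75,560)]),.018)
L=np.array([(.125,.135),(.125,-.135),(-.125,-.135),(-.125,.135)])
A=b[:,:2]-b[:,:2].mean(0);th=np.arctan2((L[:,0]*A[:,1]-L[:,1]*A[:,0]).sum(),(L*A).sum())
o=b[:,:2].mean(0);M=np.array([[np.cos(th),-np.sin(th)],[np.sin(th),np.cos(th)]])
print("jig",o,th,"resid",(b[:,:2]-o)@M-L)
p=ray(C,f([(188,187),(295,178),(306,368),(199,378)]),.03)
print("plaque in jig",(p[:,:2]-o)@M)
r=ray(C,f([(180,113),(300,103),(193,528),(337,518)]),.027)
print("stop/rails",(r[:,:2]-o)@M)
a=.61
tip=lambda ang:np.r_[o+M@[.05,-.055+.1*np.sin(ang-a)],.063+.1*np.cos(ang-a)]
for g in(0,.75,1.13):print(g,tip(g))
print("tip px crop",(proj(C,[tip(0)])-175+.4)*4.8)
print("cup spool",(ray(C,f([(517,462),(100,373)]),[.05,.056])[:,:2]-o)@M)
s=cam("scene");print(proj(s,[[*(o+M@l),.018] for l in L]))
E
```

```text
jig [0.5487 0.0481] 0.07790399402497762 resid [[-0.0005 -0.0008]
 [-0.0008  0.0013]
 [ 0.0003  0.0011]
 [ 0.001  -0.0016]]
plaque in jig [[ 0.0603  0.0624]
 [ 0.0607  0.0075]
 [-0.036   0.0089]
 [-0.037   0.0631]]
stop/rails [[ 0.0993  0.0644]
 [ 0.0997  0.0023]
 [-0.1117  0.0715]
 [-0.1122 -0.001 ]]
0 [ 0.6073 -0.0599  0.145 ]
0.75 [0.6017 0.0111 0.162 ]
1.13 [0.599  0.0467 0.1498]
tip px crop [[549.6518 152.0032]]
cup spool [[-0.0908 -0.092 ]
 [-0.0315  0.1094]]
[[323.6178 227.4549]
 [216.9255 244.4987]
 [205.8991 180.0183]
 [294.627  168.8997]]
```

Geometry agrees: board residuals are under 2 mm, the stop face is at jig x≈+100, and the plaque's trailing edge is at −37 mm. That leaves about 38 mm to push. The predicted lever tip lands on its pixel. I'll shut the fingers and fly over at z 0.23, behind the plaque.

Call:
carry_out(
  moves=[0,1.6,3.15,0,-0.018,0,1.6,3.15,0,-0.018,0,1.6,3.15,0,-0.018,0,1.6,3.15,0,-0.018,0,1.6,3.15,0,-0.018,0,1.6,3.15,0,-0.018,0,1.6,3.15,0,-0.018,0,1.6,3.15,0,-0.018,0,1.6,3.15,0,-0.018,0,1.6,3.15,0,-0.018],
  squeeze=20,
)

```text
clock: 1.1
position: [0.3074, -0.2393, 0.2311]
ee_rot: [-0.0, 0.999, 0.039, -0.0]
contact_force: [0.2, -0.2, -0.4]
width: -0.0001
```

Call:
carry_out(
  moves=[0,1.6,3.15,0,0,0,1.6,3.15,0,0,0,1.6,3.15,0,0,0,1.6,3.15,0,0,0,1.6,3.15,0,0,0,1.6,3.15,0,0,0,1.6,3.15,0,0,0,1.6,3.15,0,0,0,1.6,3.15,0,0,0,1.6,3.15,0,0],
)

```text
clock: 2.1
position: [0.4673, 0.0756, 0.231]
ee_rot: [0.0, 0.999, 0.04, -0.0]
contact_force: [0.7, -0.4, -0.1]
width: -0.0002
```

```bash
cat >> h.py <<'E'
o=np.array([.5487,.0481]);th=.0779;M=np.array([[np.cos(th),-np.sin(th)],[np.sin(th),np.cos(th)]])
def rep():
    s=manip.get_state();q=s["ee_rot"];p=s["position"]
    print("t",s["clock"],"pos",p.round(4),"jig",(M.T@(p[:2]-o)).round(4),"yaw-th",2*np.arctan2(q[2],q[1])-th,"F",s["contact_force"].round(1),"w",round(s["width"],4));return s
E
python3 - <<'E'
from h import *
s=rep();im=manip.get_image("wrist");C=cam("wrist",s)
cv2.imwrite("pics/w1.png",im[:,:,::-1])
w=lambda x,y,z:[*(o+M@[x,y]),z]
print(proj(C,[w(-.112,.0665,.027),w(-.112,.0035,.027),w(-.038,.065,.03),w(-.038,.005,.03),w(.062,.065,.03)]))
E
```

```text
t 2.1 pos [0.4673 0.0756 0.231 ] jig [-0.079   0.0337] yaw-th 0.0012942602496423955 F [ 0.7 -0.4 -0.1] w -0.0002
[[231.37909039 191.66436122]
 [278.63563431 191.74317026]
 [230.90598431 135.76070671]
 [279.28180211 135.84556858]
 [228.92170354  47.55954438]]
```

View pics/w1.png

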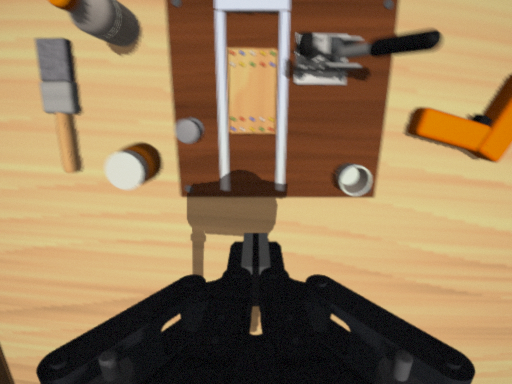

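The wrist view agrees with the calibration: channel mouth at (224–282,190), plaque trailing edge at row 134, clear floor behind it. I'll lower the fingers into the channel behind the plaque.

Call:
carry_out(
  moves=[0,0,0.1,-3,0,0,0,0,-3,0,0,0,0,-3,0,0,0,0,-3,0,0,0,0,-3,0,0,0,0,-2,0,0,0,0,-2,0,0,0,0,-1,0,0,0,0,-0.8,0,0,0,0,0,0],
)

```text
clock: 3.15
position: [0.4667, 0.075, 0.0228]
ee_rot: [0.0, 0.999, 0.039, -0.001]
contact_force: [0.0, 0.1, 0.3]
width: -0.0
```

```bash
python3 -c "
from h import *
rep()"
```

```text
t 3.15 pos [0.4667 0.075  0.0228] jig [-0.0796  0.0332] yaw-th 0.0008271835881867029 F [0.  0.1 0.3] w -0.0
```

Call:
carry_out(
  moves=[0,0.8,0.06,-0.1,0,0,0.8,0.06,0,0,0,0.5,0.04,0,0,0,0.4,0.03,0,0,0,0.5,0.04,0,0,0,0.5,0.04,0,0,0,0.5,0.04,0,0,0,0.5,0.04,0,0,0,0.5,0.04,0,0,0,0.5,0.04,0,0],
)

```text
clock: 4.15
position: [0.5224, 0.0794, 0.0224]
ee_rot: [0.0, 0.999, 0.039, -0.0]
contact_force: [-1.8, 0.2, 2.2]
width: 0.0
```

```bash
python3 - <<'E'
from h import *
s=rep();im=manip.get_image("wrist")
cv2.imwrite("pics/w2.png",im[:,:,::-1])
E
```

```text
t 4.15 pos [0.5224 0.0794 0.0224] jig [-0.0238  0.0333] yaw-th 0.0008422173009586253 F [-1.8  0.2  2.2] w 0.0
```

View pics/w2.png

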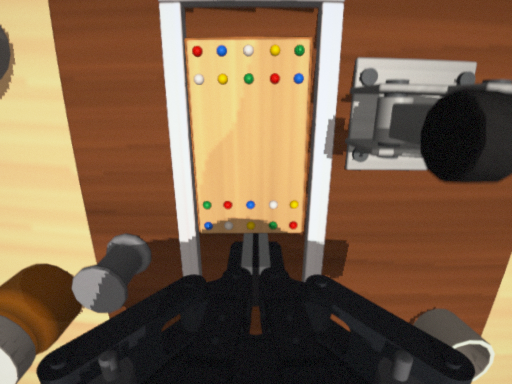

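The plaque is moving flat in the channel: its leading edge is at row 38 and the stop face at about row 8, so roughly 13–15 mm remain.

Call:
carry_out(
  moves=[0,0.3,0.03,0,0,0,0.3,0.02,0,0,0,0.2,0.02,0,0,0,0.2,0.01,0,0,0,0.1,0.01,0,0,0,0.1,0.01,0,0,0,0.1,0.01,0,0,0,0.05,0,0,0,0,0.05,0,0,0,0,0,0,0,0],
)

```text
clock: 5.2
position: [0.5358, 0.0805, 0.0223]
ee_rot: [0.0, 0.999, 0.039, -0.0]
contact_force: [-2.4, 0.6, 2.9]
width: -0.0003
```

```bash
python3 - <<'E'
from h import *
s=rep();im=manip.get_image("wrist")
cv2.imwrite("pics/w3.png",cv2.resize(im[:260,140:380,::-1],None,fx=2,fy=2))
E
```

```text
t 5.2 pos [0.5358 0.0805 0.0223] jig [-0.0104  0.0333] yaw-th 0.0008548421856323651 F [-2.4  0.6  2.9] w -0.0003
```

View pics/w3.png

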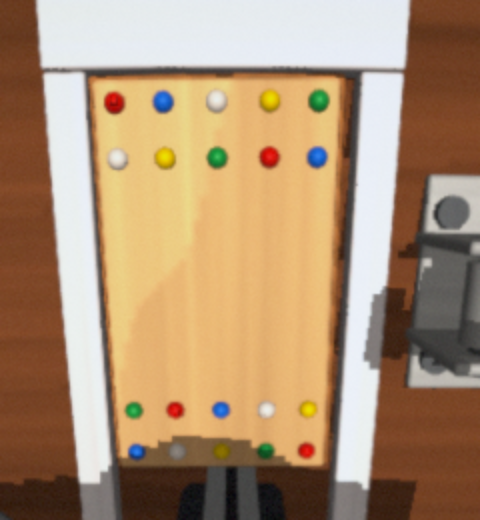

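Nearly there. The leading edge is at crop row 76 and the stop edge at row 70, about 1.5 mm apart. I'll push gently until the force rises.

Call:
carry_out(
  moves=[0,0.05,0,0,0,0,0.05,0.01,0,0,0,0.05,0,0,0,0,0.05,0.01,0,0,0,0.05,0,0,0,0,0,0,0,0,0,0,0,0,0,0,0,0,0,0,0,0,0,0,0,0,0,0,0,0],
)

```text
clock: 6.25
position: [0.536, 0.0806, 0.0222]
ee_rot: [0.0, 0.999, 0.04, -0.003]
contact_force: [-7.3, -0.3, 7.4]
width: 0.0001
```

```bash
python3 - <<'E'
from h import *
s=rep();im=manip.get_image("wrist")
cv2.imwrite("pics/w4.png",cv2.resize(im[:260,140:380,::-1],None,fx=2,fy=2))
E
```

```text
t 6.25 pos [0.536  0.0806 0.0222] jig [-0.0101  0.0334] yaw-th 0.0011350638390070361 F [-7.3 -0.3  7.4] w 0.0001
```

View pics/w4.png

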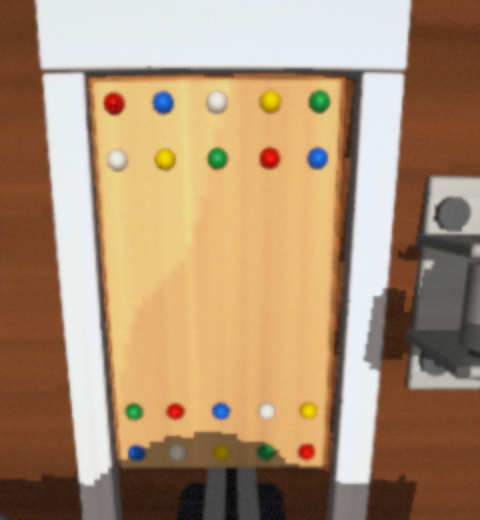

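```bash
python3 - <<'E'
from h import *
s=rep();C=cam("wrist",s)
for nm,px,z in(("stop top edge",[(105,35),(255+40,35)],.028),("plaque front",[(186,37.7),(312,38.5)],.030),("plaque rear",[(200,233),(304,233)],.03)):
    print(nm,(ray(C,np.array(px),z)[:,:2]-o)@M)
print((-C[2].T@C[3]))
print(s["moment"])
im=cv2.cvtColor(manip.get_image("wrist"),cv2.COLOR_RGB2GRAY)
print(im[28:46,[190,215,240,265,300]].T)
E
```

```text
t 6.3 pos [0.5361 0.0806 0.0222] jig [-0.0101  0.0334] yaw-th 0.0011728593626774975 F [-7.4  0.1  7. ] w 0.0001
stop top edge [[0.10100415 0.10261959]
 [0.10003222 0.01682656]]
plaque front [[0.09860623 0.06514315]
 [0.09829278 0.00950996]]
plaque rear [[0.003125   0.06453905]
 [0.00323672 0.00783153]]
[0.61749014 0.08806201 0.16367217]
[-0.15102327  1.13429875 -0.00318073]
[[235 235 236 235 231 206 148  90  62  60  75 124 151 191 202 206 204 203]
 [234 235 237 234 229 191 125  66  60  74 120 145 174 194 200 200 200 200]
 [234 236 235 234 230 189 123  68  66  95 131 163 187 195 199 203 200 201]
 [235 235 237 236 232 189 124  69  78 102 118 140 174 186 187 188 190 189]
 [236 236 236 235 234 204 142  74  66  86 128 155 185 201 198 197 171 128]]
```

The top layer measures about 95×56 mm, so it is inset about 2 mm from the 100×60 base layer. That explains the dark strip: the base layer runs from about +0.001 to +0.1005, which is on the stop, with 7 N and no motion. I'll back off, rise, and fly to the −y side of the lever.

Call:
carry_out(
  moves=[0,-0.5,-0.04,0,0,0,-0.8,-0.06,0,0,0,-1,-0.08,0,0,0,0,0,-0.0,0,0,0,0,3,0,0,0,0,4,0,0,0,0,4,0,0,0,0,4,0,0,0,0,4,0,0,0,0,1,0],
)

```text
clock: 7.35
position: [0.5186, 0.079, 0.2273]
ee_rot: [0.0, 0.999, 0.039, 0.005]
contact_force: [0.9, 0.2, -0.1]
width: -0.0001
```

Call:
carry_out(
  moves=[0,1,-2,0,0,0,1,-2,0,0,0,1,-2,0,0,0,1,-2,0,0,0,1,-2,0,0,0,1,-2,0,0,0,1,-2,0,0,0,1,-2,0,0,0,1,-2,0,0,0,0.5,-0.6,0,0],
)

```text
clock: 8.35
position: [0.6116, -0.1095, 0.2217]
ee_rot: [0.0, 0.999, 0.038, -0.0]
contact_force: [-0.6, -0.2, -0.1]
width: 0.0002
```

```bash
python3 - <<'E'
from h import *
s=rep();im=manip.get_image("wrist");C=cam("wrist",s)
cv2.imwrite("pics/w5.png",im[:,:,::-1])
print(proj(C,[[*(o+M@[.05,-.112]),.145],[*(o+M@[.05,-.055]),.063]]))
E
```

```text
t 8.35 pos [ 0.6116 -0.1095  0.2217] jig [ 0.0505 -0.162 ] yaw-th -0.000888537354504379 F [-0.6 -0.2 -0.1] w 0.0002
[[197.9423911  202.32531943]
 [162.63884336 177.26897224]]
```

View pics/w5.png

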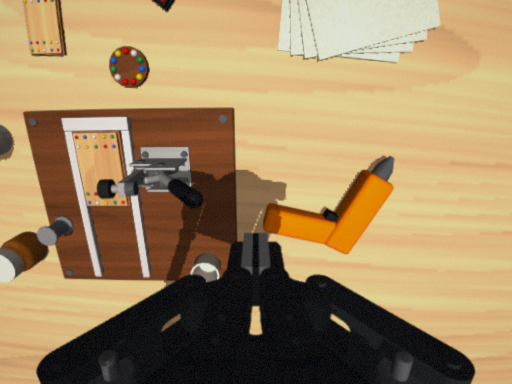

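The grip tip is at about (195,199), matching the prediction (198,202). The plaque is still at the stop, and the column below the tool is free. I'll lower to z≈0.135 and approach.

Call:
carry_out(
  moves=[0,0,0,-2,0,0,0,0,-2,0,0,0,0,-2,0,0,0,0,-2,0,0,0,0,-0.7,0,0,-0.06,0.8,0,0,0,-0.06,0.8,0,0,0,-0.06,0.8,0,0,0,-0.06,0.8,0,0,0,-0.06,0.8,0,0],
)

```text
clock: 9.4
position: [0.6087, -0.07, 0.1371]
ee_rot: [0.004, 0.999, 0.041, 0.001]
contact_force: [-2.4, -15.5, 10.2]
width: 0.0001
```

Call:
carry_out(
  moves=[0,-0.06,0.8,0,0,0,-0.06,0.8,0,0,0,-0.06,0.8,0,0,0,-0.06,0.8,0,0,0,-0.06,0.8,0,0,0,-0.06,0.8,0,0,0,0,0,0,0,0,0,0,0,0,0,0,0,0,0,0,0,0,0,0],
)

```text
clock: 10.4
position: [0.6073, -0.0248, 0.152]
ee_rot: [0.007, 0.999, 0.04, 0.008]
contact_force: [-18.0, -11.6, 67.0]
width: -0.0001
```

```bash
python3 - <<'E'
from h import *
s=rep();im=manip.get_image("wrist");C=cam("wrist",s)
cv2.imwrite("pics/w6.png",im[:,:,::-1])
E
```

```text
t 10.4 pos [ 0.6073 -0.0248  0.152 ] jig [ 0.0528 -0.0772] yaw-th 0.00312105761129558 F [-18.  -11.6  67. ] w -0.0001
```

View pics/w6.png

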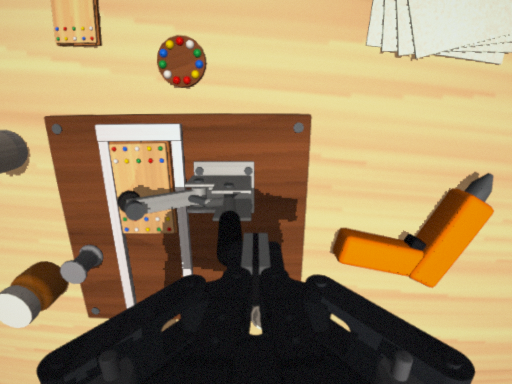

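The lever is near upright, but the tool has been forced up: Fz is 67 N and z is 0.152. The rising lever tip is dragging on or catching the fingers, because I started too low. I'll relieve it by raising the commanded height, then check.

Call:
carry_out(
  moves=[0,0,0,0.5,0,0,0,0,0.4,0,0,0,0,0.3,0,0,0,0,0.3,0,0,0,0,0,0,0,0,0,0,0,0,0,0,0,0,0,0,0,0,0,0,0,0,0,0,0,0,0,0,0],
)

```text
clock: 11.45
position: [0.604, -0.0191, 0.1501]
ee_rot: [0.0, 0.999, 0.039, -0.0]
contact_force: [0.5, 0.3, -0.5]
width: -0.0002
```

```bash
python3 - <<'E'
from h import *
s=rep();im=manip.get_image("scene");C=cam("scene")
cv2.imwrite("pics/s2.png",cv2.resize(im[90:250,170:370,::-1],None,fx=4,fy=3.75 if 0 else 3.7,interpolation=cv2.INTER_CUBIC))
print(s["moment"])
for g in(0.5,.6,.7,.8,.9):
    print(g,(proj(C,[[*(o+M@[.05,-.055+.1*np.sin(g-.61)]),.063+.1*np.cos(g-.61)],s["position"]])-[170,90])*[4,3.7])
E
```

```text
t 11.45 pos [ 0.604  -0.0191  0.1501] jig [ 0.0499 -0.0713] yaw-th 0.0007895879318246118 F [ 0.5  0.3 -0.5] w -0.0002
[-0.15558508  0.01487752  0.00142049]
0.5 [[274.03064615 311.31827763]
 [265.48001927 327.63305558]]
0.6 [[291.03934579 308.60025931]
 [265.48001927 327.63305558]]
0.7 [[308.02045299 307.15468197]
 [265.48001927 327.63305558]]
0.8 [[324.76466318 306.98965368]
 [265.48001927 327.63305558]]
0.9 [[341.06956903 308.09444903]
 [265.48001927 327.63305558]]
```

View pics/s2.png

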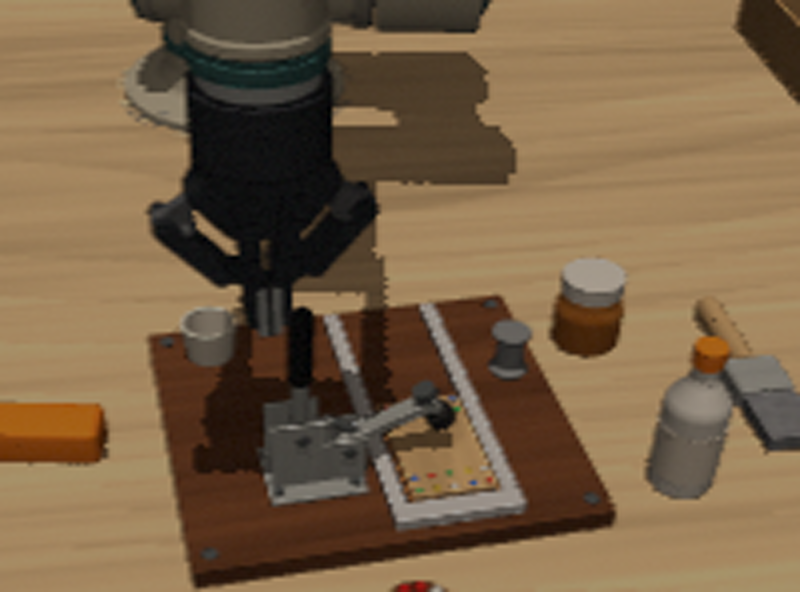

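The lever is now near 0.65, with its tip at (302,310) beside the fingers. Force is about zero, so raising the tool cured the catch. I'll continue over the dead point at this height.

Call:
carry_out(
  moves=[0,-0.04,0.5,0,0,0,-0.04,0.5,0,0,0,-0.04,0.5,0,0,0,-0.04,0.5,0,0,0,-0.04,0.5,0,0,0,-0.04,0.5,0,0,0,0,0,0,0,0,0,0,0,0,0,0,0,0,0,0,0,0,0,0],
)

```text
clock: 12.5
position: [0.6017, 0.0107, 0.1503]
ee_rot: [0.0, 0.999, 0.039, -0.0]
contact_force: [0.4, 0.7, -0.6]
width: 0.0
```

```bash
python3 - <<'E'
from h import *
rep()
E
```

```text
t 12.5 pos [0.6017 0.0107 0.1503] jig [ 0.0499 -0.0414] yaw-th 0.0006512049896756494 F [ 0.4  0.7 -0.6] w 0.0
```

No contact force, so it has probably snapped over. I'll retreat towards −y and up, then check.

Call:
carry_out(
  moves=[0,0,-2,0,0,0,0,-2,1,0,0,0,-2,3,0,0,0,-2,3,0,0,-1,-3,3,0,0,-2,-3,2,0,0,-2,-3,0,0,0,-2,-3,0,0,0,-2,-3,0,0,0,-2,-3,0,0],
)

```text
clock: 13.5
position: [0.4906, -0.2504, 0.2705]
ee_rot: [0.0, 0.999, 0.039, 0.0]
contact_force: [1.7, 0.1, 0.1]
width: -0.0
```

```bash
python3 - <<'E'
from h import *
rep();a=manip.get_image("scene")[:,:,::-1];b=manip.get_image("top")[:,:,::-1]
cv2.imwrite("pics/s3.png",np.hstack([cv2.resize(x,(400,480),interpolation=cv2.INTER_CUBIC) for x in(a[150:294,200:320],b[180:300,180:280])]))
C=cam("scene");T=cam("top")
P=[[*(o+M@[.05,-.055+.1*np.sin(.52)]),.063+.1*np.cos(.52)]]
print("locked tip px",(proj(C,P)-[200,150])*400/120,(proj(T,P)-[180,180])*4+[400,0])
b0=cv2.imread("pics/top0.png");d=np.abs(b.astype(int)-b0).max(2)>60
n,_,st,c=cv2.connectedComponentsWithStats(d.astype(np.uint8))
print([(c[i].round(),st[i,4]) for i in range(1,n) if st[i,4]>12])
E
```

```text
t 13.5 pos [ 0.4906 -0.2504  0.2705] jig [-0.0811 -0.2931] yaw-th 0.0006356104093509368 F [1.7 0.1 0.1] w -0.0
locked tip px [[213.23684418  84.02558248]] [[640.14279624 119.12220275]]
[(array([226., 209.]), np.int32(538)), (array([451., 273.]), np.int32(7846)), (array([279., 209.]), np.int32(133)), (array([251., 212.]), np.int32(45)), (array([227., 244.]), np.int32(337)), (array([511., 270.]), np.int32(25)), (array([316., 331.]), np.int32(4768)), (array([507., 373.]), np.int32(153))]
```

View pics/s3.png

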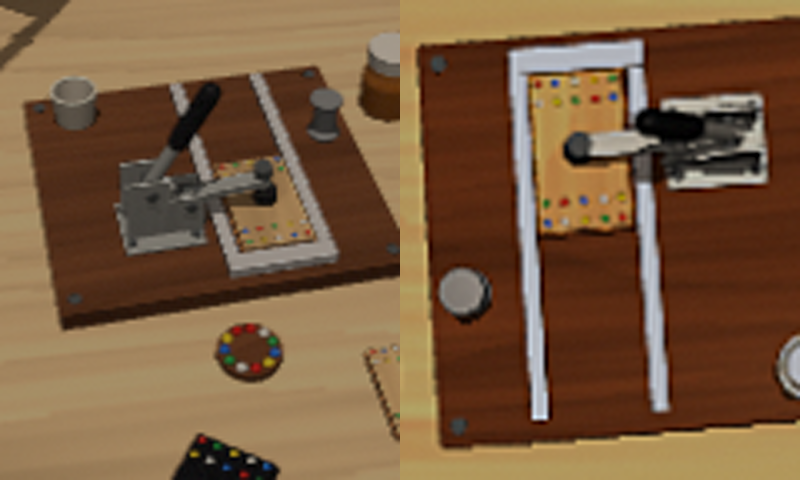

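The lever is at the predicted locked pixel (213,84), and the pad is down on the bare middle of the plaque. The plaque's edge is at the stop. The top-view differences lie only at the plaque, the clamp and the arm with its shadow. I'm handing in.

```bash
python3 -c "
from rig import manip
print(manip.sign_off())"
```

```text
the job is handed in; nothing more can be done
None
```

I pushed the plaque about 38 mm along the channel to the stop, then pushed the clamp lever over its dead point and retreated. I handed the job in at about 13.6 s on the robot's clock, with the arm clear of everything.

**What the last checks showed:**
- **Plaque:** At the stop it took 7 N without moving further. The final top picture still shows its edge at the stop, to about 2 mm, which is the limit of that view.
- **Clamp:** The lever tip is at the pixel predicted for locked, and the pad is down on the bare middle of the plaque.
- **Bystanders:** Comparing the top pictures from before and after, only the plaque, the clamp, and the arm with its shadow differ.

**What went wrong:** My first lever push was too low. The rising lever caught the fingers or their linkage, and I read 67 N vertically. I raised the tool, the force went to zero, and the rest of the push was free. The wrist limit of 120 N was not reached in any reading I took. I can't tell whether the contact was on the fingers or on the gripper's body, which has a 40 N limit. I also did not measure the pad force.

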